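# Open the ratchet clamp on the glued barn

### The job

The glue on the little barn with the maroon roof has set: open the bar clamp it stands in. Press the release tab on that clamp's sliding jaw down with the fingertips and, keeping it pressed, push the jaw back along its bar until the clamp is fully open, then let go of it. Pick nothing up, and leave the barn, the other clamp with the cottage, and everything else standing where it is.

Things in the scene. Friction and masses are not known exactly. Their poses are not given: they have to be found in the camera images.
- barn_clamp: ratchet bar clamp fixed on a 245 x 136 mm plywood board (top at z 22 mm); the barn stands in it. Origin on the table under the board's middle. x axis: along the bar, the way the jaw opens. Bar at y +50 mm, its top 72 mm high, 6 mm ratchet teeth underneath. Fixed jaw face at x -120, 72 mm high; end post at x +72 to +96, 78 mm high
- barn_jaw (a joint): travel (m) of the sliding jaw of the barn's clamp; gap between the jaws = 58 mm + this. 0.080 = fully open, at the end of its travel (carriage 4 mm short of the end post). Unless the release tab is held 3 mm or more down, the ratchet lets it open by at most 6 mm of play; with the tab down it slides with 3 N friction and stays where left
- barn_jaw_face (a point): middle of the rubber face of that sliding jaw, 49 mm above the table; axes as the clamp's. The jaw plate, 72 mm high, reaches to the clamp's -y side from the carriage that rides on the bar
- barn_release (a joint): travel (m) of the release tab of the barn's clamp: 0 up, 0.006 fully down; untouched it may stand up to 3 mm down on a tooth. It springs back; 3 N starts it, 6.6 N holds it fully down
- barn_release_top (a point): middle of the top of that tab: ribbed dark plate on the carriage, 32 mm (along the bar) x 34 mm, 101 mm above the table when up; moves with the jaw. On its opening side (clamp +x) stands a thumb rest, 32 mm wide, 21 mm higher than the tab, its face 21 mm from this point: a fingertip on the tab can push against it. Other sides open. Axes as the clamp's
- cottage_clamp: ratchet bar clamp fixed on a 245 x 136 mm plywood board (top at z 22 mm); the cottage stands in it. Origin on the table under the board's middle. x axis: along the bar, the way the jaw opens. Bar at y +50 mm, its top 72 mm high, 6 mm ratchet teeth underneath. Fixed jaw face at x -120, 72 mm high; end post at x +72 to +96, 78 mm high
- cottage_jaw (a joint): travel (m) of the sliding jaw of the cottage's clamp; gap between the jaws = 58 mm + this. 0.080 = fully open, at the end of its travel (carriage 4 mm short of the end post). Unless the release tab is held 3 mm or more down, the ratchet lets it open by at most 6 mm of play; with the tab down it slides with 3 N friction and stays where left
- cottage_jaw_face (a point): middle of the rubber face of that sliding jaw, 49 mm above the table; axes as the clamp's. The jaw plate, 72 mm high, reaches to the clamp's -y side from the carriage that rides on the bar
- cottage_release (a joint): travel (m) of the release tab of the cottage's clamp: 0 up, 0.006 fully down; untouched it may stand up to 3 mm down on a tooth. It springs back; 3 N starts it, 6.6 N holds it fully down
- cottage_release_top (a point): middle of the top of that tab: ribbed dark plate on the carriage, 32 mm (along the bar) x 34 mm, 101 mm above the table when up; moves with the jaw. On its opening side (clamp +x) stands a thumb rest, 32 mm wide, 21 mm higher than the tab, its face 21 mm from this point: a fingertip on the tab can push against it. Other sides open. Axes as the clamp's
- barn_mid (a point): small model barn with a maroon roof, 68 x 88 x 56 mm, standing on the board between the jaws of one clamp; the point is its centre, half-way up; loose, to be left alone
- cottage_mid (a point): model cottage with a blue roof, 57 x 90 x 55 mm, standing on the board between the jaws of the other clamp; the point is its centre, half-way up; loose, to be left alone
- paint_jar_mid (a point): small hobby paint jar, 29 mm across, 36 mm high, beyond the barn's clamp; the point is its centre, half-way up; loose, to be left alone
- glue_bottle_mid (a point): white squeeze bottle of glue, 43 mm across, 93 mm high, beyond the cottage's clamp; the point is its centre, half-way up; loose, to be left alone
- tree_mid (a point): model pine on a round foot, 58 mm across, 94 mm high, left of the clamps; the point is its centre, half-way up; loose, to be left alone
- car_mid (a point): white toy sedan, 22 x 58 x 21 mm, left of the clamps; the point is its centre, half-way up; loose, to be left alone
- shed_mid (a point): model tool shed, 46 x 58 x 38 mm, left of the clamps; the point is its centre, half-way up; loose, to be left alone

How it is judged:
On the way, in this order (a step that is already met when the one before it is completed fails the run):
1. the release tab of the barn's clamp is pressed with the fingers (value of joint barn_release above 0.003 m and contact force between the fingers and barn_release above 1.5 N), for 0.1 s.
2. with the tab held down, the jaw of the barn's clamp is well on its way back (all of step 1 and value of joint barn_jaw above 0.055 m), for 0.05 s.
3. the jaw is fully back (value of joint barn_jaw above 0.073 m), for 0.2 s.
At the end, for the whole second after the job is handed in: The jaw of the barn's clamp is within 7 mm of fully open and at rest; the cottage's clamp is still shut on the cottage; barn and cottage stand upright within 12 mm of where they stood (value of joint barn_jaw above 0.073 m and velocity of joint barn_jaw below 0.01 m/s and value of joint cottage_jaw below 0.03 m and angle between each of barn_mid, cottage_mid's own z axis and vertical below 0.1 rad and distance of each of barn_mid, cottage_mid from where it was at the start of the episode below 0.012 m); the robot touches nothing.
It fails at once if the barn or the cottage is shifted, lifted or tipped (distance of any of barn_mid, cottage_mid from where it was at the start of the episode above 0.012 m or angle between any of barn_mid, cottage_mid's own z axis and vertical above 0.15 rad).
It fails at once if the cottage's clamp is opened or closed up (distance of cottage_jaw_face from where it was at the start of the episode above 0.01 m).
It fails at once if another thing on the table is shifted or lifted (distance of any of paint_jar_mid, glue_bottle_mid, tree_mid, car_mid, shed_mid from where it was at the start of the episode above 0.015 m).
It also fails if it takes over 38 s, if anything falls off the work surface, if the arm or the gripper's body presses on something with over 40 N, if the wrist force passes 120 N, or if a joint passes its speed limit or range.

### The arm

A 7-joint arm with a two-finger parallel gripper is mounted at the origin on a cart in front of the work surface, level with it; the furniture and walls round the work are solid. World frame = base frame: x ahead of the robot, y to its left, z up, the work surface at z = 0. Lengths are in m, angles in rad, forces in N, time in s.
With the tool pointing down it reaches from about 0.425 to 0.975 m from the base axis. Payload 16.7 kg.
Tool frame: the origin (TCP) lies at the very end of the fingers, on their centre line; the grasp point (between the pads) lies 19 mm behind it; z points along the fingers, y is the direction in which the jaws open and shut (so a half turn about z gives the same grasp; the last joint's range is limited). The gripper opens to 85 mm and grips with 20 to 120 N. Pads are 22 mm wide; open, the fingers measure 114 mm over their backs; the gripper's body (76 mm by 85 mm) begins 54 mm behind the grasp point. The pads swing forward as they close: fully open they stand 13 mm farther back than shut.
Start: joints at [0.974, 0.426, 0.074, 1.606, -0.034, 1.111, -0.067], TCP at [0.292, -0.608, 0.231] pointing down, gripper open.
Joint ranges: [-2.85, 2.85], [-0.5, 2.14], [-1.23, 1.37], [0.21, 2.46], [-1.02, 4.16], [0.16, 2.05], [-2.73, 2.73]. Speed limits (rad/s): [1.89, 1.89, 2.39, 2.39, 3.01, 3.01, 3.01].

### API

Orientations are given as a unit quaternion [x, y, z, w].
In Python, from plant import manip gives the robot as it stands. The module is installed in compiled form; this text tells all that it offers.
- The arm moves only by the shell command python3 -m jog 'ROWS' [FORCE]. ROWS is JSON, a list of rows, each a list of 3 entries, a list of its own where there are three numbers: the turn, a rotation vector about the tool's x, y, z normalised to -1 to 1, where 1 is 45 degrees, then the shift along the tool's x, y, z normalised to -1 to 1, where 1 is 0.5 m, then the closure, from 0 (fully open) to 1 (shut). In form: [[[wx, wy, wz], [dx, dy, dz], jaw], ...]. A call has exactly 8 rows; each row is the pose to reach, as a shift and turn from the pose commanded when the call began, along the tool's axes at that moment; what a row does not reach only later rows make up. A row lasts 1/12 s, in which the tool goes at most 41.7 mm and 7.16 degrees, less where a joint would pass 70% of its speed; a pose out of reach is approached as far as the arm can. A call with a number of a shift or a turn outside -1 to 1 is refused whole. A call with a gripper value outside its range is refused whole. The fingers move at their own pace and stop on an object; FORCE is the grip in N (left out, the last holds). Time passes only in rows, so rows that repeat a pose let the fingers close, or fill a call up. It gives the time, the measured TCP pose, the force and the opening at its end, in the units of the state.
- manip.sense(): the state, without advancing time (a new reading comes with each control period).
- manip.grab_frame(name): name is "scene" or "top" or "wrist"; returns the picture (400x640x3 uint8, blue, green, red); there is no depth.
- manip.camera_params(name): a dict with "fx", "fy", "cx", "cy" (pixels), "k1" (the pictures are not rectified: a ray, as slopes to the right and down, at radius r is drawn at 1 + k1 r^2 times it, then the intrinsics apply), "pose" (4x4, takes a point from camera to world coordinates). Camera axes: x right, y down, z forward; pixel columns grow to the right and rows downward; lengths in m; the calibration is good to about 2 mm. A picture is of the moment at which its call begins: read the wrist's pose just before it. camera_params takes no time and is no camera call; for the wrist camera it gives the pose at the moment of the call.
- manip.sign_off(): hands the job in, once; it reports no verdict.
The state is a dict: "time": time; "q": joint angles; "dq": joint speeds; "joint_torque": joint torques, N m; "ee_pos": TCP position; "orientation": TCP orientation; "ft_force": force on the tool from outside, world axes, zero at the start; "wrist_torque": the same for the moment, N m; "opening": opening from 0.0 (shut) to 1.0 (fully open).
Only numpy, scipy, OpenCV 4.12 (cv2) and the standard library are available. Lean on these libraries where they do the work, as an engineer would, in place of code of your own. Each camera call takes 0.05 s, during which the arm holds its last target.

## Working session

There is one attempt and no reset: what is moved stays moved. The work goes in short steps, Python scripts to look and compute and a shell command to move; the robot and the scene stay as the last step left them, time stands still between calls to the robot, and variables do not carry over. Pictures are saved under pics/ and viewed, and the job is handed in when it is done.

```bash
mkdir -p pics; python3 - <<'E'
from plant import manip
import cv2
for n in ("scene","top"):
    cv2.imwrite(f"pics/{n}0.png",manip.grab_frame(n))
    p=manip.camera_params(n);print(n,p)
s=manip.sense();print(s)
E
```

```text
scene {'fx': 402.9639855664241, 'fy': 402.9639855664241, 'cx': 321.0903741208878, 'cy': 197.0488466813922, 'k1': -0.004339825041167678, 'pose': array([[-0.84730151,  0.35246586, -0.39730085,  0.92058259],
       [ 0.53108851,  0.5552138 , -0.64006455,  0.57476415],
       [-0.00501399, -0.75332958, -0.65762406,  0.73517879],
       [ 0.        ,  0.        ,  0.        ,  1.        ]])}
top {'fx': 420.51136987558016, 'fy': 420.51136987558016, 'cx': 316.75218953662267, 'cy': 190.59087749894348, 'k1': -0.07345526061760758, 'pose': array([[-0.02945902, -0.98594558,  0.164449  ,  0.34860083],
       [-0.999542  ,  0.03019681,  0.00198771, -0.08375758],
       [-0.00692561, -0.16431512, -0.98638358,  1.25739012],
       [ 0.        ,  0.        ,  0.        ,  1.        ]])}
{'time': 0.1, 'q': array([ 0.973502  ,  0.42666495,  0.07385311,  1.60656956, -0.03410379,
        1.11078837, -0.06712998]), 'dq': array([ 4.82953298e-05, -1.21290253e-04, -1.09794853e-04, -1.22210295e-03,
        6.47268094e-04, -6.50250797e-04,  3.22298809e-04]), 'joint_torque': array([ 8.87580682e-03, -9.51527023e+01,  3.77254173e+00, -4.64398527e+01,
        1.97698467e-02,  6.57783603e-03,  8.84176052e-05]), 'ee_pos': array([ 0.29207231, -0.6081171 ,  0.23067191]), 'orientation': array([ 9.75046524e-01,  2.21999849e-01, -1.68160430e-04, -5.60810958e-04]), 'ft_force': array([0.7333849 , 0.20385051, 0.42147171]), 'wrist_torque': array([ 0.02295749,  0.02433678, -0.02811883]), 'opening': 0.9991322675573813}
```

View pics/scene0.png

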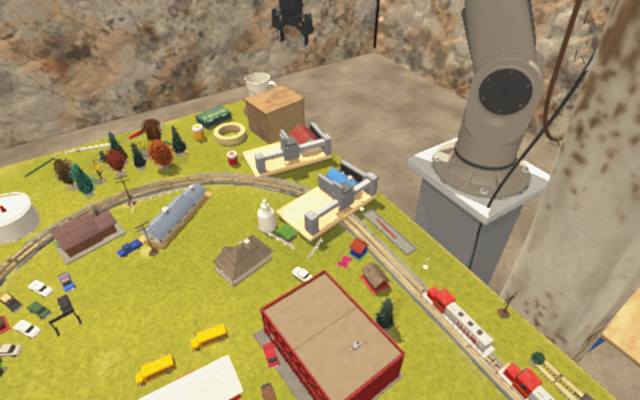

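View pics/top0.png

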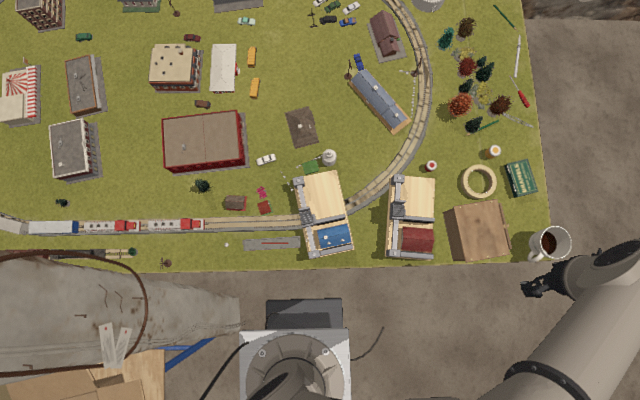

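The top view shows the barn (maroon roof) at about (417,241), with its clamp board spanning rows 177–258 and the bar on the left. The cottage clamp is at about (325,215). I'll zoom in.

```bash
python3 - <<'E'
import cv2
a=cv2.imread("pics/top0.png")[165:270,370:450]
b=cv2.imread("pics/scene0.png")[110:185,235:340]
cv2.imwrite("pics/topz.png",cv2.resize(a,None,fx=5.6,fy=5.6,interpolation=cv2.INTER_CUBIC))
cv2.imwrite("pics/scz.png",cv2.resize(b,None,fx=7,fy=7,interpolation=cv2.INTER_CUBIC))
E
```

```text
(no output)
```

View pics/topz.png

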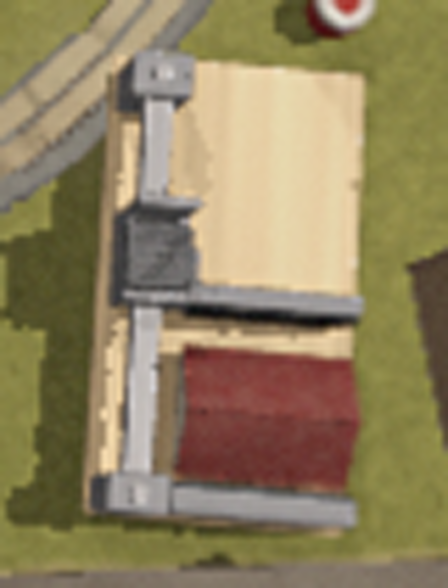

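View pics/scz.png

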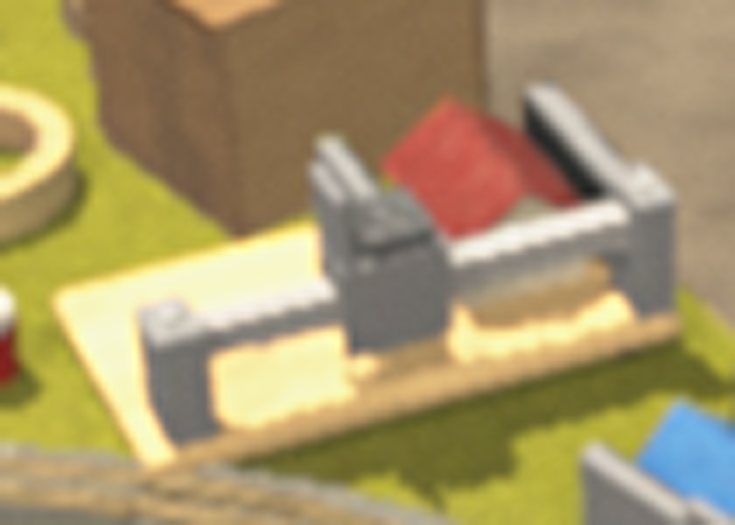

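```bash
cat > h.py <<'E'
import numpy as np
from plant import manip
def proj(n,P,p=None):
    p=p or manip.camera_params(n);T=p["pose"]
    c=(np.atleast_2d(P)-T[:3,3])@T[:3,:3]
    s=c[:,:2]/c[:,2:];s=s*(1+p["k1"]*(s**2).sum(1,keepdims=True))
    return s*[p["fx"],p["fy"]]+[p["cx"],p["cy"]]
def ray(n,uv,z,p=None):
    p=p or manip.camera_params(n);T=p["pose"]
    d=(np.array(uv)-[p["cx"],p["cy"]])/[p["fx"],p["fy"]];s=d.copy()
    for _ in range(10): s=d/(1+p["k1"]*(s@s))
    r=T[:3,:3]@np.array([s[0],s[1],1]);o=T[:3,3]
    return o+r*(z-o[2])/r[2]
E
python3 - <<'E'
from h import *
tz=lambda U,V:((U+.5)/5.6-.5+370,(V+.5)/5.6-.5+165)
sz=lambda U,V:((U+.5)/7-.5+235,(V+.5)/7-.5+110)
for nm,n,uv,z in [("boardTR","top",tz(363,75),.022),("BL","top",tz(88,512),.022),("BR","top",tz(340,533),.022),
 ("tab","top",tz(160,250),.1),("jawplate top R","top",tz(362,308),.072),("post","top",tz(160,73),.078),
 ("s post","scene",sz(170,313),.078),("s tab","scene",sz(393,220),.1),("s boardL","scene",sz(57,300),.022),("s boardF","scene",sz(148,467),.022)]:
    print(nm,np.round(ray(n,uv,z),4))
E
```

```text
boardTR [ 0.5821 -0.4358  0.022 ]
BL [ 0.3555 -0.275   0.022 ]
BR [ 0.3401 -0.4061  0.022 ]
tab [ 0.4822 -0.3056  0.1   ]
jawplate top R [ 0.4527 -0.4121  0.072 ]
post [ 0.5757 -0.3154  0.078 ]
s post [ 0.5745 -0.315   0.078 ]
s tab [ 0.4809 -0.296   0.1   ]
s boardL [ 0.5828 -0.4266  0.022 ]
s boardF [ 0.5998 -0.2964  0.022 ]
```

```bash
python3 -m jog '[[[0,0,0],[0,0,-0.06],1],[[0,0,0.727],[0.588,-0.4,-0.06],1],[[0,0,0.727],[0.588,-0.4,-0.06],1],[[0,0,0.727],[0.588,-0.4,-0.06],1],[[0,0,0.727],[0.588,-0.4,-0.06],1],[[0,0,0.727],[0.588,-0.4,-0.06],1],[[0,0,0.727],[0.588,-0.4,-0.06],1],[[0,0,0.727],[0.588,-0.4,-0.06],1]]'
python3 - <<'E'
from h import *
import cv2
p=manip.camera_params("wrist");cv2.imwrite("pics/w1.png",manip.grab_frame("wrist"));print(p)
from scipy.spatial.transform import Rotation as R
s=manip.sense();print(s["ee_pos"],R.from_quat(s["orientation"]).as_matrix().round(3),s["opening"],s["q"])
E
```

```text
time: 0.77
ee_pos: [0.4347, -0.3619, 0.2612]
orientation: [0.998, -0.062, -0.0, -0.0]
ft_force: [1.1, -1.2, -1.2]
opening: 0.001
{'fx': 354.49993073075984, 'fy': 354.49993073075984, 'cx': 318.580829569964, 'cy': 198.3802852163645, 'k1': -0.06993934798938069, 'pose': array([[-1.23886942e-01, -9.57262016e-01, -2.61345479e-01,
         5.00354681e-01],
       [-9.92296339e-01,  1.19517687e-01,  3.26113030e-02,
        -3.69698960e-01],
       [ 1.78456396e-05,  2.63372277e-01, -9.64694275e-01,
         4.03905691e-01],
       [ 0.00000000e+00,  0.00000000e+00,  0.00000000e+00,
         1.00000000e+00]])}
[ 0.43982387 -0.35414605  0.26118401] [[ 0.993 -0.115  0.001]
 [-0.115 -0.993  0.003]
 [ 0.001 -0.003 -1.   ]] 0.003915181075892534 [ 0.53138561  0.22035527  0.04051537  1.82320736 -0.01367596  1.09871462
 -1.10897023]
```

View pics/w1.png

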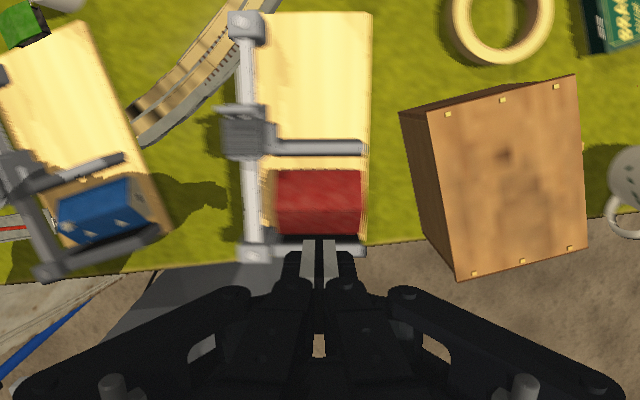

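The wrist view shows the tab at about (241,132), the rest above it, the post at (247,25) and the barn at (318,200). The arm was still settling, so I'll take it again at rest.

```bash
python3 - <<'E'
from h import *
import cv2
p=manip.camera_params("wrist");im=manip.grab_frame("wrist");np.save("p2.npy",p,allow_pickle=True)
cv2.imwrite("pics/w2.png",im);cv2.imwrite("pics/w2z.png",cv2.resize(im[0:290,180:400],None,fx=2.7,fy=2.05,interpolation=cv2.INTER_CUBIC))
cv2.imwrite("pics/w2t.png",cv2.resize(im[80:180,190:290],None,fx=6,fy=6,interpolation=cv2.INTER_CUBIC))
s=manip.sense();print(s["ee_pos"],s["time"],s["orientation"],p["pose"][:3,3])
E
```

```text
[ 0.43813895 -0.35741632  0.26126145] 0.8667 [ 9.98360606e-01 -5.72249679e-02  4.47216714e-04 -1.09691945e-03] [ 0.50528784 -0.36182008  0.40395564]
```

View pics/w2t.png

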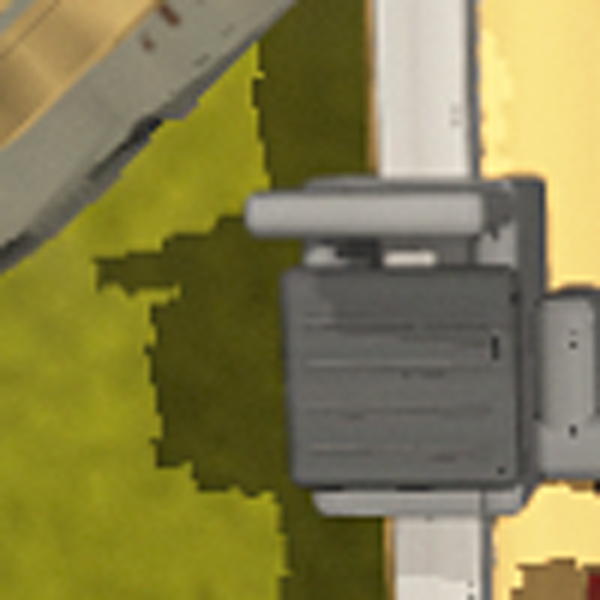

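View pics/w2.png

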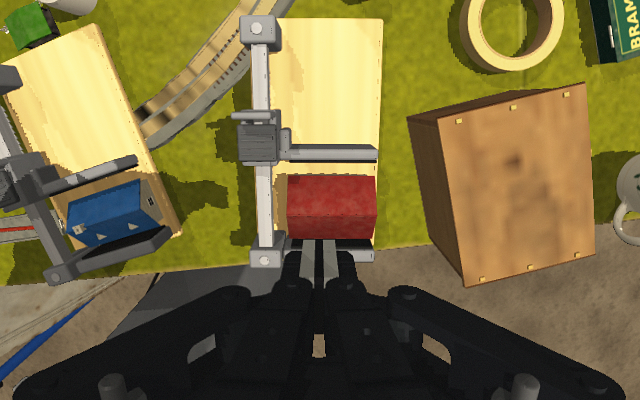

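```bash
python3 - <<'E'
from h import *
p=np.load("p2.npy",allow_pickle=True).item()
f=lambda U,V:((U+.5)/6-.5+190,(V+.5)/6-.5+80)
P=[ray("wrist",f(*q),.1,p) for q in [(285,268),(518,265),(518,485),(292,487)]]
print(np.round(P,4),np.mean(P,0).round(4))
print("edge",np.linalg.norm(P[0]-P[1]),np.linalg.norm(P[1]-P[2]))
a=P[0]-P[3]+P[1]-P[2];b=P[0]-P[1]+P[3]-P[2];print("yaw",np.degrees(np.arctan2(a[1],a[0])),np.degrees(np.arctan2(-b[0],b[1])))
L=ray("wrist",(260,29),.078,p);M=ray("wrist",(265,257),.072,p);d=L-M;print("post",L,"fixed",M,np.degrees(np.arctan2(d[1],d[0])))
print("rest top",ray("wrist",f(365,233),.122,p), "jaw plate",ray("wrist",(376,154),.072,p))
print("box top corners z.1:",[ray("wrist",q,.1,p).round(3) for q in [(408,118),(585,83),(465,285)]])
E
```

```text
[[ 0.4959 -0.2903  0.1   ]
 [ 0.4923 -0.3231  0.1   ]
 [ 0.4614 -0.3186  0.1   ]
 [ 0.465  -0.286   0.1   ]] [ 0.4787 -0.3045  0.1   ]
edge 0.033004205715881973 0.03125084122846608
yaw -8.093488619416867 -6.2016100305666955
post [ 0.57276092 -0.31802697  0.078     ] fixed [ 0.36051987 -0.28895268  0.072     ] -7.800235999823008
rest top [ 0.49973586 -0.30665042  0.122     ] jaw plate [ 0.45262729 -0.40904028  0.072     ]
box top corners z.1: [array([ 0.484, -0.434,  0.1  ]), array([ 0.499, -0.59 ,  0.1  ]), array([ 0.321, -0.482,  0.1  ])]
```

```bash
python3 -m jog '[[[0,0,0.015],[0.083,-0.114,0],1],[[0,0,0.015],[0.083,-0.114,0],1],[[0,0,0.015],[0.083,-0.114,0.07],1],[[0,0,0.015],[0.083,-0.114,0.14],1],[[0,0,0.015],[0.083,-0.114,0.2],1],[[0,0,0.015],[0.083,-0.114,0.2],1],[[0,0,0.015],[0.083,-0.114,0.2],1],[[0,0,0.015],[0.083,-0.114,0.2],1]]'
python3 - <<'E'
from h import *
import cv2
p=manip.camera_params("wrist");im=manip.grab_frame("wrist");np.save("p3.npy",p,allow_pickle=True)
cv2.imwrite("pics/w3.png",im)
sc=manip.grab_frame("scene");cv2.imwrite("pics/s3.png",cv2.resize(sc[60:190,230:350],None,fx=5,fy=4.6,interpolation=cv2.INTER_CUBIC))
s=manip.sense();print(s["ee_pos"],s["time"],s["orientation"],s["ft_force"])
E
```

```text
time: 1.53
ee_pos: [0.483, -0.3129, 0.1629]
orientation: [0.998, -0.068, 0.001, 0.0]
ft_force: [0.8, 0.1, 0.6]
opening: -0.001
[ 0.48334639 -0.3131077   0.16345112] 1.6333 [ 9.97707928e-01 -6.76519703e-02  1.34166852e-03  5.49007220e-04] [-0.4468787  -0.52222773 -0.33989117]
```

View pics/w3.png

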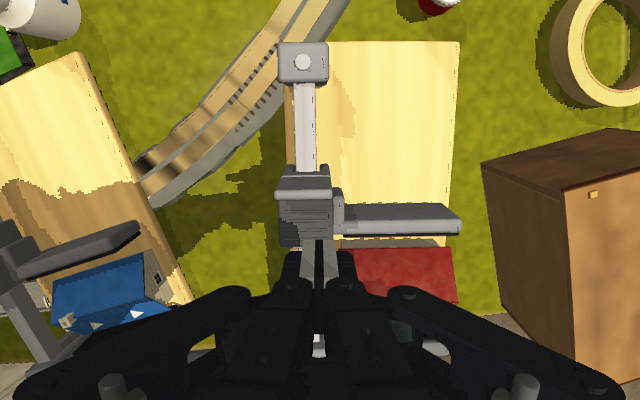

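View pics/s3.png

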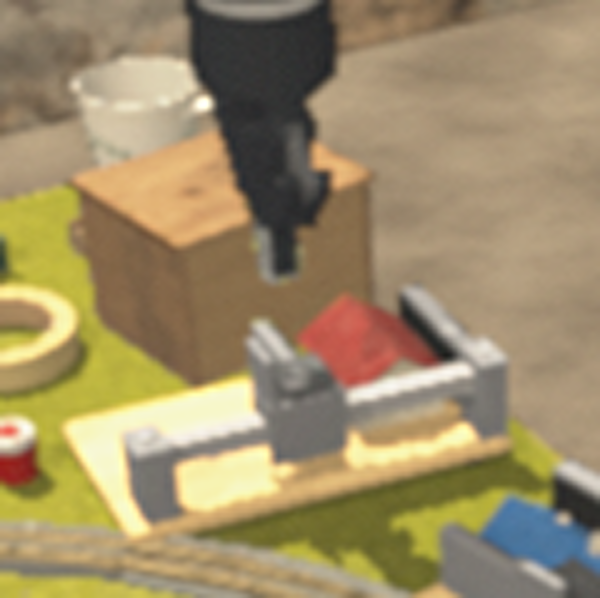

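The fingertips hover above the tab. In the wrist image, the tab's near edge runs from about (280,241) to (332,240).

```bash
python3 - <<'E'
from h import *
import cv2
p=np.load("p3.npy",allow_pickle=True).item()
im=cv2.imread("pics/w3.png");cv2.imwrite("pics/w3z.png",cv2.resize(im[155:265,260:370],None,fx=5.4,fy=5.4,interpolation=cv2.INTER_CUBIC))
for P in ([.4787,-.3045,.1],[.4995,-.307,.122]): print(proj("wrist",P,p))
E
```

```text
[[306.43694428 222.78403742]]
[[304.13138874 199.31979245]]
```

View pics/w3z.png

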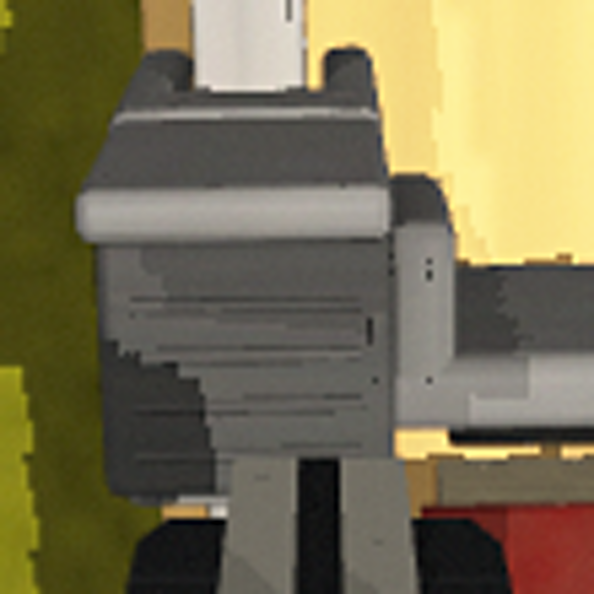

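```bash
python3 -m jog '[[[0,0,0],[0.003,-0.016,0],1],[[0,0,0],[0.003,-0.016,0.03],1],[[0,0,0],[0.003,-0.016,0.06],1],[[0,0,0],[0.003,-0.016,0.075],1],[[0,0,0],[0.003,-0.016,0.085],1],[[0,0,0],[0.003,-0.016,0.09],1],[[0,0,0],[0.003,-0.016,0.09],1],[[0,0,0],[0.003,-0.016,0.09],1]]'
python3 - <<'E'
from h import *
import cv2
p=manip.camera_params("wrist");im=manip.grab_frame("wrist")
cv2.imwrite("pics/w4z.png",cv2.resize(im[135:275,250:390],None,fx=4.2,fy=4.2,interpolation=cv2.INTER_CUBIC))
s=manip.sense();print(s["ee_pos"],s["time"],s["orientation"],s["ft_force"])
print(proj("wrist",s["ee_pos"],p),p["pose"])
E
```

```text
time: 2.3
ee_pos: [0.4853, -0.3048, 0.1169]
orientation: [0.998, -0.067, 0.0, 0.0]
ft_force: [-0.9, -0.7, -0.3]
opening: 0.002
[ 0.48531571 -0.30484676  0.11697635] 2.35 [ 9.97716273e-01 -6.75431313e-02  3.85210325e-04  1.24827258e-04] [ 0.20217052  0.75323006 -0.59405505]
[[319.51055067 258.11622217]] [[-1.34834363e-01 -9.56106470e-01 -2.60154016e-01  5.50710891e-01]
 [-9.90868127e-01  1.30163027e-01  3.51843908e-02 -3.13302474e-01]
 [ 2.22410482e-04  2.62522387e-01 -9.64925876e-01  2.59656781e-01]
 [ 0.00000000e+00  0.00000000e+00  0.00000000e+00  1.00000000e+00]]
```

View pics/w4z.png

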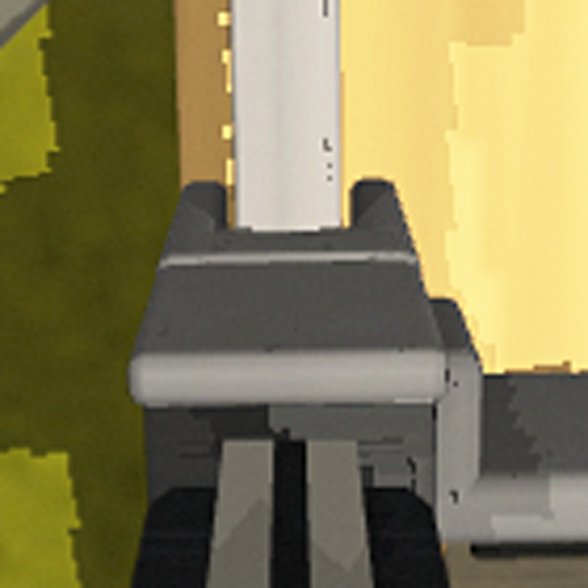

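Tips are over the tab, behind the rest. Pressing in gradually.

```bash
python3 -m jog '[[[0,0,0],[0,0,0.016],1],[[0,0,0],[0,0,0.026],1],[[0,0,0],[0,0,0.032],1],[[0,0,0],[0,0,0.037],1],[[0,0,0],[0,0,0.041],1],[[0,0,0],[0,0,0.042],1],[[0,0,0],[0,0,0.042],1],[[0,0,0],[0,0,0.042],1]]'
```

```text
time: 3.02
ee_pos: [0.4848, -0.3046, 0.0954]
orientation: [0.998, -0.068, -0.0, -0.0]
ft_force: [-1.8, 1.1, 6.0]
opening: 0.003
```

```bash
python3 -m jog '[[[0,0,0],[0.006,0,0.002],1],[[0,0,0],[0.012,0,0.002],1],[[0,0,0],[0.022,0,0.002],1],[[0,0,0],[0.034,0,0.002],1],[[0,0,0],[0.046,0,0.002],1],[[0,0,0],[0.058,0,0.002],1],[[0,0,0],[0.07,0,0.002],1],[[0,0,0],[0.08,0,0.002],1]]'
python3 - <<'E'
from h import *
import cv2
p=manip.camera_params("wrist");im=manip.grab_frame("wrist");cv2.imwrite("pics/w5.png",im)
s=manip.sense();print(s["ee_pos"],s["time"],s["ft_force"])
E
```

```text
time: 3.68
ee_pos: [0.5254, -0.3096, 0.0949]
orientation: [0.998, -0.067, 0.0, -0.0]
ft_force: [-3.1, 4.9, 12.5]
opening: -0.003
[ 0.52637148 -0.30965901  0.0950134 ] 3.7333 [-3.51593092e-03  3.40882187e+00  1.14511771e+01]
```

View pics/w5.png

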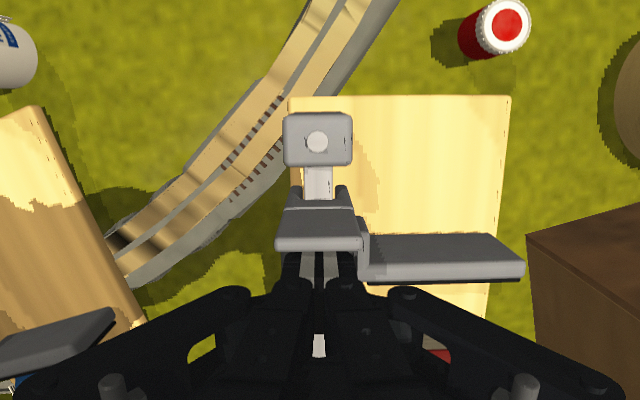

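The jaw is sliding with the tab down; some bar is still visible between the carriage (row ~197) and the post. Continuing.

```bash
python3 -m jog '[[[0,0,0],[0.008,0,0],1],[[0,0,0],[0.016,0,0],1],[[0,0,0],[0.024,0,0],1],[[0,0,0],[0.03,0,0],1],[[0,0,0],[0.036,0,0],1],[[0,0,0],[0.042,0,0],1],[[0,0,0],[0.048,0,0],1],[[0,0,0],[0.05,0,0],1]]'
python3 - <<'E'
from h import *
import cv2
p=manip.camera_params("wrist");im=manip.grab_frame("wrist");cv2.imwrite("pics/w6.png",im)
s=manip.sense();print(s["ee_pos"],s["time"],s["ft_force"])
E
```

```text
time: 4.4
ee_pos: [0.541, -0.3123, 0.0944]
orientation: [0.998, -0.069, -0.008, -0.002]
ft_force: [-65.9, 21.2, 64.1]
opening: 0.002
[ 0.54088247 -0.31228375  0.09439961] 4.45 [-59.67158186  20.38398595  57.93294754]
```

View pics/w6.png

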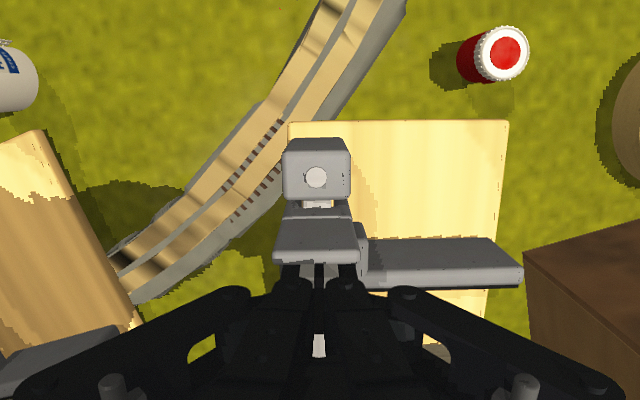

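The carriage has reached the end stop (force risen sharply). Easing the push, then lifting straight off.

```bash
python3 -m jog '[[[0,0,0],[-0.008,0,0],1],[[0,0,0],[-0.013,0,0],1],[[0,0,0],[-0.016,0,-0.006],1],[[0,0,0],[-0.018,0,-0.016],1],[[0,0,0],[-0.02,0,-0.03],1],[[0,0,0],[-0.026,0,-0.06],1],[[0,0,0],[-0.03,0,-0.12],1],[[0,0,0],[-0.03,0,-0.18],1]]'
python3 - <<'E'
from h import *
import cv2
p=manip.camera_params("wrist");im=manip.grab_frame("wrist");cv2.imwrite("pics/w7.png",im)
s=manip.sense();print(s["ee_pos"],s["time"],s["ft_force"])
E
```

```text
time: 5.12
ee_pos: [0.5337, -0.3112, 0.1848]
orientation: [0.998, -0.068, -0.001, -0.0]
ft_force: [2.3, 0.3, 0.5]
opening: 0.005
[ 0.53649362 -0.31253981  0.19162881] 5.1667 [ 2.12019575 -1.73618624  6.16492054]
```

View pics/w7.png

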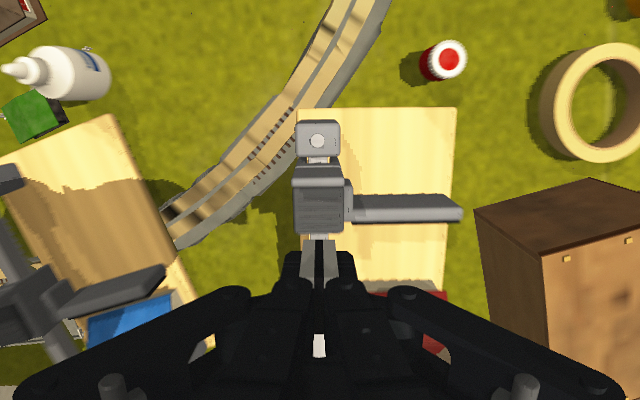

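```bash
python3 -m jog '[[[0,0,0],[-0.04,0,-0.08],1],[[0,0,0],[-0.1,0,-0.1],1],[[0,0,0],[-0.16,0,-0.1],1],[[0,0,0],[-0.2,0,-0.1],1],[[0,0,0],[-0.2,0,-0.1],1],[[0,0,0],[-0.2,0,-0.1],1],[[0,0,0],[-0.2,0,-0.1],1],[[0,0,0],[-0.2,0,-0.1],1]]'
python3 - <<'E'
from h import *
import cv2
p=manip.camera_params("wrist");im=manip.grab_frame("wrist");np.save("p8.npy",p,allow_pickle=True)
cv2.imwrite("pics/w8.png",im)
cv2.imwrite("pics/w8t.png",cv2.resize(im[40:180,190:330],None,fx=4.2,fy=4.2,interpolation=cv2.INTER_CUBIC))
sc=manip.grab_frame("scene");cv2.imwrite("pics/s8.png",sc)
s=manip.sense();print(s["ee_pos"],s["time"],s["ft_force"])
b=cv2.imread("pics/scene0.png")
cv2.imwrite("pics/cmp.png",np.hstack([cv2.resize(i[110:250,220:390],None,fx=2.3,fy=3,interpolation=cv2.INTER_CUBIC) for i in(b,sc)]))
E
```

```text
time: 5.83
ee_pos: [0.4364, -0.2979, 0.2343]
orientation: [0.998, -0.067, 0.0, -0.0]
ft_force: [0.6, 0.3, 1.1]
opening: -0.002
[ 0.43612225 -0.29785647  0.2340608 ] 5.9333 [-0.46686032 -0.01226126  0.86467256]
```

View pics/w8t.png

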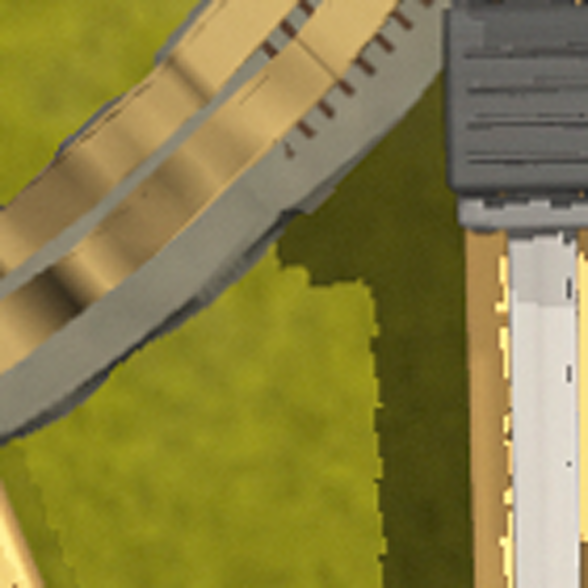

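View pics/cmp.png

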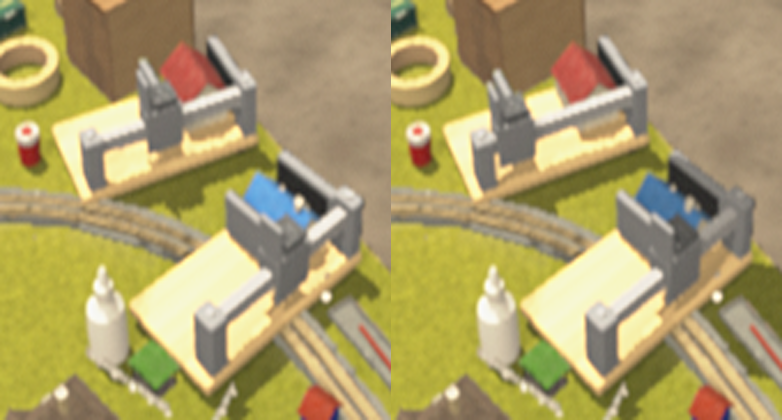

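View pics/w8.png

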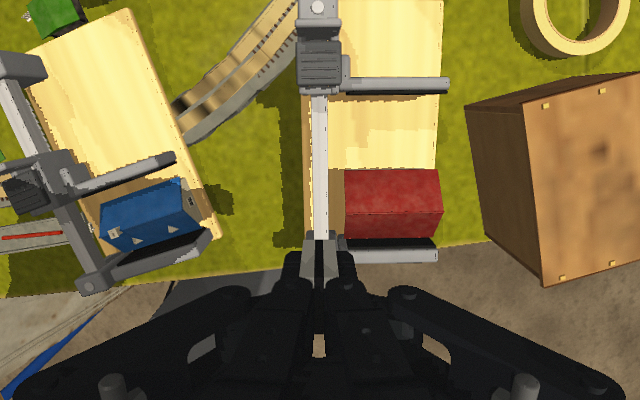

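```bash
python3 - <<'E'
from h import *
p=np.load("p8.npy",allow_pickle=True).item();p2=np.load("p2.npy",allow_pickle=True).item()
a=np.array([.9917,-.1287,0])
A=ray("wrist",((452.5)/4.2-.5+190,190.5/4.2-.5+40),.1,p)
print("tab corner now",A,"moved along bar",(A-[.465,-.286,.1])@a)
J=ray("wrist",(449,92.5),.072,p);F=ray("wrist",(437,238),.072,p);print("gap",(J-F)@a,J,F)
J=ray("wrist",(376,160.5),.072,p2);F=ray("wrist",(374,240),.072,p2);print("gap0",(J-F)@a)
im=[(.4787,-.3045)]
E
```

```text
tab corner now [ 0.51665747 -0.29224964  0.1       ] moved along bar 0.052033043887767305
gap 0.13001392995730027 [ 0.49589311 -0.41579984  0.072     ] [ 0.36695985 -0.39908804  0.072     ]
gap0 0.08038969809496152
```

Forces say the end stop was reached, but my image measurement of the gap (~130–132 mm, nominal 138) is imprecise. I'll take a closer look at the carriage/post gap.

```bash
python3 -m jog '[[[0,0,0],[0.06,0,0],1],[[0,0,0],[0.1,0,0],1],[[0,0,0],[0.1,0,0],1],[[0,0,0],[0.1,0,0],1],[[0,0,0],[0.1,0,0],1],[[0,0,0],[0.1,0,0],1],[[0,0,0],[0.1,0,0],1],[[0,0,0],[0.1,0,0],1]]'
python3 - <<'E'
from h import *
import cv2
p=manip.camera_params("wrist");im=manip.grab_frame("wrist");np.save("p9.npy",p,allow_pickle=True)
cv2.imwrite("pics/w9.png",im)
cv2.imwrite("pics/w9t.png",cv2.resize(im[40:180,260:400],None,fx=4.2,fy=4.2,interpolation=cv2.INTER_CUBIC))
s=manip.sense();print(s["ee_pos"],s["time"],s["ft_force"])
E
```

```text
time: 6.6
ee_pos: [0.4846, -0.3048, 0.2345]
orientation: [0.998, -0.068, 0.0, 0.0]
ft_force: [-0.7, -0.1, 0.1]
opening: -0.0
[ 0.48468288 -0.30474788  0.23455242] 6.65 [-0.30868992 -0.60449927  0.01974094]
```

View pics/w9t.png

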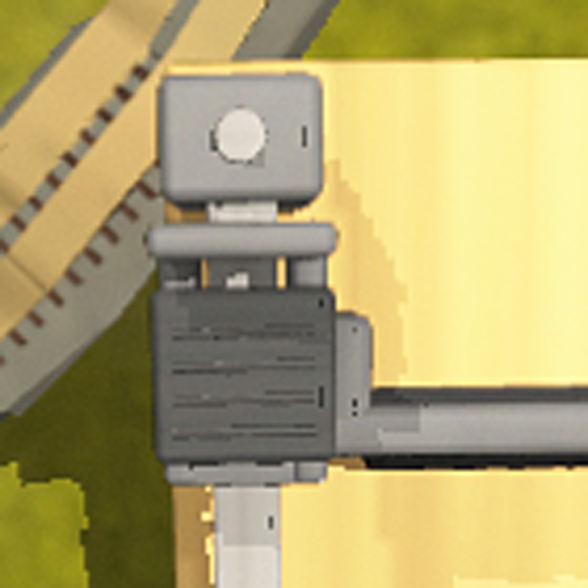

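View pics/w9.png

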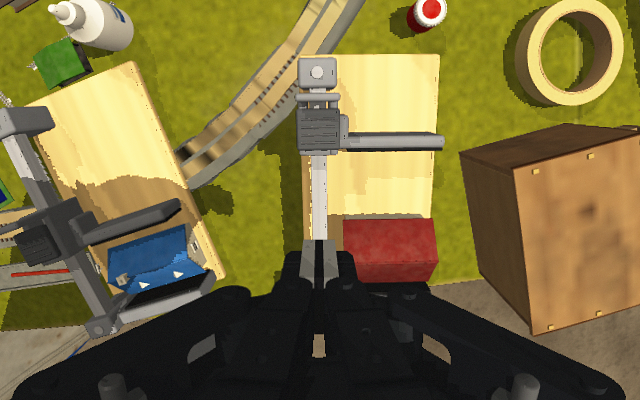

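```bash
python3 -m jog '[[[0,0,0],[0.06,0,0],1],[[0,0,0],[0.1,0,0],1],[[0,0,0],[0.13,0,0],1],[[0,0,0],[0.13,0,0],1],[[0,0,0],[0.13,0,0],1],[[0,0,0],[0.13,0,0],1],[[0,0,0],[0.13,0,0],1],[[0,0,0],[0.13,0,0],1]]'
python3 - <<'E'
from h import *
import cv2
p=manip.camera_params("wrist");im=manip.grab_frame("wrist");np.save("p10.npy",p,allow_pickle=True)
cv2.imwrite("pics/w10.png",im)
cv2.imwrite("pics/w10t.png",cv2.resize(im[120:260,250:390],None,fx=4.2,fy=4.2,interpolation=cv2.INTER_CUBIC))
E
```

```text
time: 7.32
ee_pos: [0.5487, -0.3136, 0.2346]
orientation: [0.998, -0.068, 0.0, 0.0]
ft_force: [-0.1, 0.6, 1.3]
opening: 0.0
```

View pics/w10t.png

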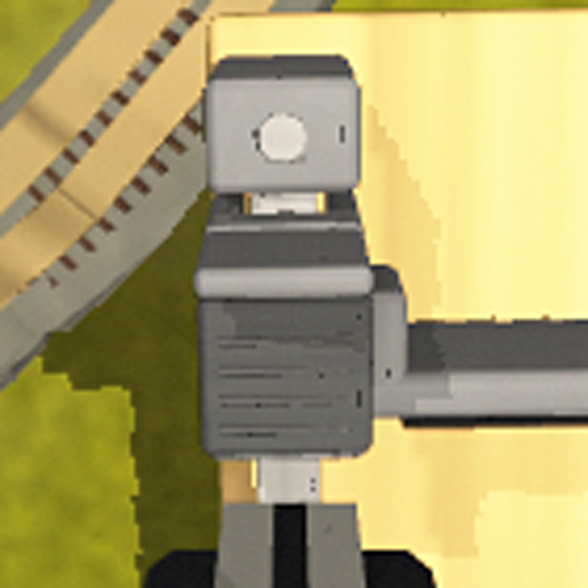

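In the close view, the carriage's rear ears (crop row ~190) are tucked right against the post's near edge (row ~192). That means the carriage is at the end of its travel. The arm is clear, so I'm handing in.

```bash
python3 - <<'E'
from plant import manip
print(manip.sign_off())
E
```

```text
the job is handed in; nothing more can be done
None
```

The barn's clamp is open and the job is handed in at about 7.4 s of the 38 s allowed; no verdict was reported. With the gripper shut, I pressed the release tab down about 5–6 mm (roughly 6 N). Keeping it pressed, I pushed the jaw along its bar until it hit the end stop, then eased off and lifted clear.

**Last checks:**
- **Jaw position:** the last close view shows the carriage hard up against the end post, which matches the sharp rise in force at the stop. My rough image measurements disagree a little: they put the jaw gap at about 130–132 mm. The pass threshold is 131 mm and fully open is 138 mm. I trusted the end-stop evidence over these.
- **Force at the stop:** I pushed harder than needed. The wrist force reached roughly 94 N at the stop, below the 120 N limit.
- **Everything else:** comparing the scene picture from before and after by eye, the barn, the cottage and its clamp, the paint jar and the glue bottle look unmoved. I did not measure these, and I did not check the tree, car or shed again; the arm never went near them. The gripper was about 0.23 m above the table and touching nothing at hand-in.

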